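# Press a model panel on the gluing easel with a taper blade

## Task

Take the grey model panel out of its slotted rack, lean it on the gluing easel with its foot on the ledge and its back flat against the middle of the sloping backrest, and let it go. Then take the steel taper blade by its black handle and slide it, tip first and flat side to the panel, down between the panel and the sprung clamp plate until it drags snugly and just pushes the plate back, without forcing the plate to its stop or the tip onto the ledge. Finish while still holding the blade at that depth, and leave the paint pots, bottle and mug alone.

Things in the scene. Friction and masses are not known exactly. Their poses are not given: they have to be found in the camera images.
- seat: Tilted part of the fixed wooden easel: plywood backrest 84 mm wide, face 62 mm tall, and a ledge square to it, 54 mm deep. Origin: middle of the inner corner of backrest face and ledge top, 32 mm above the table. z runs up the backrest face, which leans 20 deg from vertical, its top towards the robot; x points out of that face (away from the robot, a little up); y along the ledge.
- clamp_face: Sprung aluminium plate on the ledge, parallel to the backrest: 60 mm wide, 6 mm thick, 54 mm tall plus a lip flaring away from the backrest up to 60 mm. Origin: middle of the foot of its inner face (towards the backrest); axes as the seat's. It stands 11.5 to 13 mm from the backrest, 5.5 to 7 mm from a seated panel. A saddle block behind it, 40 mm tall, ends 30 mm beyond this face.
- clamp (a joint): How far the clamp plate is pushed back against its spring, m: 0 at rest, end stop at 0.005. The spring takes 5 N per mm. Pushed back square to the backrest.
- rack: Fixed wooden rack, 50 mm (x) by 100 mm (y), 40 mm tall, that holds the panel upright in a slot 8 mm wide (x) and 74 mm long (y) whose floor is 10 mm above the table. Origin: centre of its underside. Its place, yaw and side of the table vary; it may have swapped places with the holder.
- panel_mid (a point): Centre of the grey plastic model panel (four dark windows): 6 mm thick (its x), 70 mm wide (its y), 108 mm tall (its z), 60 g. It starts upright in the rack, sunk 30 mm in the slot; 78 mm stand free above. Both faces alike; either may lie against the backrest.
- holder: Fixed wooden holder block, 70 mm (x) by 60 mm (y), 48 mm tall, that holds the blade upright, tip down, in a slot whose floor is 8 mm above the table. Origin: centre of its underside, to 2 mm. The blade's flat side looks to the holder's -x, that is, roughly to the robot.
- blade_grip (a point): Centre of the taper blade's black handle, which is 12 mm thick (x), 26 mm wide (y), 38 mm tall (z) and forms its top. Axes: z from tip to handle; the blade's flat side looks to -x, 6 mm from this point, flush with the handle. The blade starts upright in the holder, sunk 40 mm.
- blade_tip (a point): Middle of the blade's tip end, 127 mm below the handle's centre and 4.5 mm to -x of it; axes as the handle's.
- paint_pot_a: Bystander: small grey paint pot, 32 mm across, 34 mm tall; origin under its centre.
- paint_pot_b: Bystander: a second paint pot like the first; origin under its centre.
- thinner: Bystander: small clear bottle with a blue cap, 42 mm across, 100 mm tall; origin under its centre.
- mug: Bystander: white mug, 80 mm across, 85 mm tall, handle to its +y; origin under its centre.
- panel: The same grey panel, origin at the centre of its lower edge (foot).
- blade: The whole taper blade, 146 mm long, 90 g; origin at the middle of its tip end. Steel, 24 mm wide, 3 mm thick at the tip; its +x side slopes evenly out to 11 mm thickness at 64 mm from the tip, above that a thinner shank, then the handle. Its -x side is flat.
There are look-alikes about, which are no part of the job. Of the things like the panel, leave any that is blue; of the rest the larger one is meant.

How it is judged:
By the outcome, as a careful person would: the job done as asked, in the order asked, and still so for the second after the job is handed in, while the arm keeps its last pose, push and grip.
It also fails if it takes over 56 s, if anything falls off the work surface, if the arm or the gripper's body presses on something with over 40 N, if the wrist force passes 120 N, or if a joint passes its speed limit or range.

## Robot

A 6-joint arm with a two-finger parallel gripper is mounted at the origin on the work surface. World frame = base frame: x ahead of the robot, y to its left, z up, the work surface at z = 0. Lengths are in m, angles in rad, forces in N, time in s.
With the tool pointing down it reaches from about 0.425 to 1.125 m from the base axis. Payload 14.9 kg.
Tool frame: the origin (TCP) lies where the fingers leave the gripper's body, on its centre line; the fingertips stand 78 mm ahead of it and the grasp point (between the pads) lies 60 mm ahead of it; z points along the fingers, y is the line along which they close (so a half turn about z gives the same grasp; the last joint's range is limited). The gripper opens to 91 mm and grips with 3 to 60 N. Pads are 32 mm wide; open, the fingers measure 118 mm over their backs; the gripper's body (76 mm by 178 mm) begins 60 mm behind the grasp point.
Start: joints at [-1.3, 0.379, 1.734, -0, 1.028, -0.033], TCP at [0.209, -0.668, 0.292] pointing down, gripper open.
Joint ranges: [-2.77, 2.77], [-0.74, 2.19], [0, 2.66], [-1.06, 4.2], [0.31, 2.87], [-3.08, 3.08]. Speed limits (rad/s): [1.89, 1.89, 2.39, 3.14, 3.14, 3.14].

## Interface

Orientations are given as a rotation vector (axis times angle).
In Python, from rig import robot gives the robot as it stands.
- The arm moves only by the tool step_arm, never from a script. Its argument "series" is a list of rows, each an object of numbers: "ax", "ay", "az": the turn, a rotation vector about the tool's x, y, z in units of 8 degrees (1.0 is 8 degrees); "tx", "ty", "tz": the shift along the tool's x, y, z in units of 30 mm (1.0 is 30 mm); "gripper": the gripper's target within -1 to 1 (fully open at 1, half-way at 0, shut at -1). In form: [{"ax": .., "ay": .., "az": .., "tx": .., "ty": .., "tz": .., "gripper": ..}, ...]. A call has 1 to 10 rows; each row is the pose to reach, as a shift and turn from the pose commanded when the call began, along the tool's axes at that moment; what a row does not reach only later rows make up. A row lasts 1/10 s, in which the tool goes at most 50 mm and 8.59 degrees, less where a joint would pass 70% of its speed; a pose out of reach is approached as far as the arm can. A call with a gripper value outside its range is refused whole. The fingers move at their own pace and stop on an object; the grip force is fixed at half the most. Time passes only in rows, so rows that repeat a pose let the fingers close. It gives the time, the measured TCP pose, the force, the opening and the grip force at its end, in the units of the state.
- robot.observe(): the state, without advancing time (a new reading comes with each control period).
- robot.read_camera(name): name is "scene" or "top" or "wrist"; returns (picture, depth): 400x640x3 uint8, blue, green, red; 400x640 float32, m along the optical axis (not along the pixel's ray), 0 where there is no reading.
- robot.camera_params(name): a dict with "fx", "fy", "cx", "cy" (pixels), "position" and "rotation" of the camera in the world. Camera axes: x right, y down, z forward; pixel columns grow to the right and rows downward; lengths in m; the calibration is good to about 2 mm. A picture is of the moment at which its call begins: read the wrist's pose just before it. camera_params takes no time and is no camera call; for the wrist camera it gives the pose at the moment of the call.
- robot.hand_in(): hands the job in; it is judged then, once.
Trained networks look in the newest picture that a camera, given by its name, has taken for a name from the list of things; names that differ only in an ending like _2 or _b are one class to them, and where a whole thing is asked for, a point or a joint stands for the part that bears it (a point fixed in the world has none). Each returns a list of dicts, best first, with "conf" (0 to 1); they miss things now and then, are a little off and sometimes report something else, mostly with a low value. They report only what shows in the picture. A call takes as long as a camera call. They do not tell look-alikes from the thing itself.
- robot.recognise(target, camera): "uv" ([column, row] in pixels, amid what is visible of it).
- robot.spot_point(target, camera): "uv" ([column, row] in pixels: a listed point, or the origin of a listed thing).
The state is a dict: "time_s": time; "joint_pos": joint angles; "qvel": joint speeds; "tau": joint torques, N m; "eef_pos": TCP position; "ee_rot": TCP orientation; "ft_force": force on the tool from outside, world axes, zero at the start; "torque": the same for the moment, N m; "grip_width": finger opening in m; "grasp_force": force on a finger pad.
Only numpy, scipy, OpenCV 4.12 (cv2) and the standard library are available. Lean on these libraries where they do the work, as an engineer would, in place of code of your own. Each camera call takes 0.05 s, during which the arm holds its last target. There are 200 camera calls.

## Working session

There is one attempt and no reset: what is moved stays moved. The work goes in short steps, Python scripts to look and compute and a tool call to move; the robot and the scene stay as the last step left them, time stands still between calls to the robot, and variables do not carry over. Pictures are saved under pics/ and viewed, at most 10 in all, crops included, and the job is handed in when it is done.

Besides the shell and the picture viewer there is one more tool, called after "Call:" as name([rows], argument=value, ...), one row to a line, values as JSON. step_arm: Moves the arm, as the interface text tells. Its arguments: {"type":"object","properties":{"series":{"type":"array","items":{"type":"object","properties":{"ax":{"type":"number"},"ay":{"type":"number"},"az":{"type":"number"},"tx":{"type":"number"},"ty":{"type":"number"},"tz":{"type":"number"},"gripper":{"type":"number"}}}}},"required":["series"]}

```bash
ls; mkdir -p pics; cat > h.py <<'E'
import numpy as np, cv2
from scipy.spatial.transform import Rotation as R
from rig import robot
def rot(c):
    r=np.array(c["rotation"],float)
    return r if r.shape==(3,3) else (R.from_rotvec(r).as_matrix() if r.size==3 else R.from_quat(r).as_matrix())
def cloud(cam):
    c=robot.camera_params(cam); im,d=robot.read_camera(cam)
    v,u=np.mgrid[:d.shape[0],:d.shape[1]]
    P=np.stack([(u-c["cx"])/c["fx"]*d,(v-c["cy"])/c["fy"]*d,d],-1)@rot(c).T+np.array(c["position"])
    P[d==0]=np.nan
    return im,P
E
python3 - <<'E'
from h import *
for c in("scene","top"):
    im,P=cloud(c); cv2.imwrite(f"pics/{c}0.png",im); np.save(f"pics/{c}0.npy",P)
    p=robot.camera_params(c); print(c,p)
    for t in("panel","blade","seat","rack","holder","clamp_face"):
        for r in robot.recognise(t,c)[:3]:
            u,v=map(int,r["uv"]); print(t,r["uv"],round(r["conf"],2),P[v,u].round(3))
print(robot.observe())
E
```

```text
pics
scene {'fx': 450.61109396101705, 'fy': 450.61109396101705, 'cx': 322.98153893663186, 'cy': 190.92458045251175, 'position': array([ 1.02253845, -0.54402467,  0.58235736]), 'rotation': array([-2.03739275, -0.75416477,  0.44130082])}
panel [231.9, 313.0] 0.9 [ 0.588 -0.282  0.053]
panel [182.2, 231.0] 0.83 [ 0.36  -0.215  0.06 ]
panel [189.7, 259.0] 0.78 [ 0.469 -0.269  0.087]
blade [365.4, 138.7] 0.97 [0.461 0.228 0.119]
seat [347.9, 234.1] 0.82 [ 0.625 -0.043  0.081]
rack [195.0, 289.4] 0.97 [ 0.482 -0.277  0.032]
holder [361.7, 170.4] 0.63 [0.468 0.207 0.045]
holder [346.4, 233.5] 0.38 [ 0.622 -0.041  0.081]
clamp_face [349.6, 222.7] 0.83 [ 0.604 -0.01   0.079]
top {'fx': 518.7686878571187, 'fy': 518.7686878571187, 'cx': 326.9411342130823, 'cy': 195.07162180938084, 'position': array([ 0.39843754, -0.01247248,  1.07045865]), 'rotation': array([-2.11703537,  2.17079055, -0.14252471])}
panel [462.5, 233.4] 0.7 [ 0.461 -0.265  0.062]
panel [463.1, 168.3] 0.67 [ 0.586 -0.272  0.076]
panel [436.2, 286.0] 0.61 [ 0.361 -0.212  0.05 ]
blade [196.7, 241.9] 0.56 [0.453 0.227 0.155]
seat [3
[... 257 characters left out ...]
0.61 [ 0.622 -0.005  0.035]
{'time_s': 0.7, 'joint_pos': array([-1.30031445e+00,  3.78893930e-01,  1.73419992e+00, -3.13300940e-06,
        1.02848481e+00, -3.32938754e-02]), 'qvel': array([-0.00043996,  0.00144028, -0.00011323, -0.00219524,  0.0008156 ,
        0.00025061]), 'tau': array([-5.64920585e-03, -7.63563108e+01, -4.34679508e+01,  6.49274723e-02,
        3.91381409e-02, -8.55338772e-05]), 'eef_pos': array([ 0.2093902 , -0.66796612,  0.29223604]), 'ee_rot': array([ 3.10540968e+00,  4.75337599e-01, -1.58575893e-06]), 'ft_force': array([0.20914081, 0.14955132, 0.24491392]), 'torque': array([-0.06821277,  0.00360755, -0.06223651]), 'grasp_force': 0.0, 'grip_width': 0.09115990117923281}
```

View pics/scene0.png

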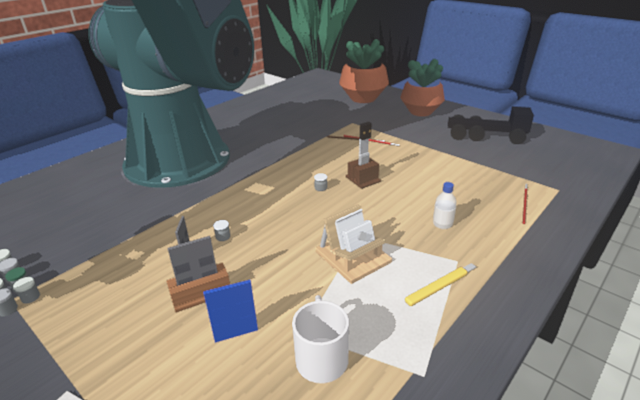

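View pics/top0.png

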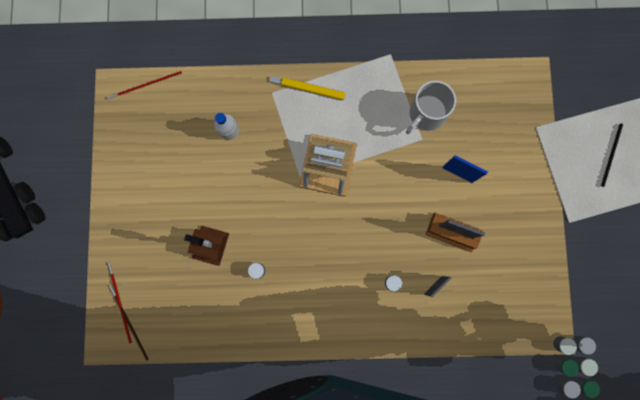

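The scene view shows three panel-like things: the grey panel in the brown rack at (192,262), a small grey one standing behind it at (182,231) and a blue one at (231,313). The blade is in its holder at (365,145), the easel is at (350,240), and the mug is at (321,340). The larger grey panel, in the rack, is the one described. I'll check it in a crop and fit the poses.

```bash
python3 - <<'E'
from h import *
s=cv2.imread("pics/scene0.png"); t=cv2.imread("pics/top0.png")
def cr(i,u,v,w,h,k): return cv2.resize(i[v:v+h,u:u+w],(w*k,h*k),interpolation=cv2.INTER_CUBIC)
a=np.hstack([cr(s,150,200,100,75,4),cr(s,305,195,100,75,4)]); b=np.hstack([cr(t,410,200,100,75,4),cr(t,280,120,100,75,4)])
cv2.imwrite("pics/m.png",np.vstack([a,b]))
for c in("scene","top"):
    P=np.load(f"pics/{c}0.npy")
    for n,(x,y),r,z0,z1 in(("panel",(.465,-.265),.06,.05,.2),("small",(.36,-.212),.04,.02,.2),("blue",(.587,-.275),.05,.02,.2),("blade",(.453,.227),.05,.115,.2),("holder",(.455,.215),.055,.04,.052),("rack",(.465,-.26),.07,.035,.043)):
        q=P[(np.hypot(P[...,0]-x,P[...,1]-y)<r)&(P[...,2]>z0)&(P[...,2]<z1)]
        if len(q)<8: continue
        rect=cv2.minAreaRect(q[:,:2].astype(np.float32)*1000)
        w,V=np.linalg.eigh(np.cov(q[:,:2].T)); 
        print(c,n,len(q),"rect",np.round(rect[0],1),np.round(rect[1],1),round(rect[2],1),"zmax",np.percentile(q[:,2],98).round(4),"pca dir",np.degrees(np.arctan2(V[1,1],V[0,1])).round(1), "med",np.median(q,0).round(4))
for c in("scene","top"):
    P=np.load(f"pics/{c}0.npy"); robot.read_camera(c)
    for n in("panel_mid","blade_grip","seat","clamp_face","rack","holder","paint_pot_a","thinner","mug","blade_tip"):
        for r in robot.spot_point(n,c)[:3]:
            u,v=map(int,r["uv"]); print(c,n,u,v,round(r["conf"],2),P[v,u].round(3))
E
```

```text
scene panel 1463 rect [ 467.7 -262.3] [70. 11.] 67.9 zmax 0.1186 pca dir 67.8 med [ 0.4689 -0.2636  0.0878]
scene small 255 rect [ 360.6 -218.1] [ 5.5 54.8] 42.7 zmax 0.0809 pca dir 131.5 med [ 0.3607 -0.2166  0.0633]
scene blue 2078 rect [ 587.5 -280.2] [70.   9.5] 61.4 zmax 0.1088 pca dir 61.2 med [ 0.5888 -0.2817  0.0691]
scene blade 199 rect [456.7 232.6] [28.2 15.2] 70.5 zmax 0.1547 pca dir 63.0 med [0.459  0.228  0.1379]
scene holder 269 rect [452.3 234.9] [62.5 51.6] 72.8 zmax 0.0508 pca dir 46.5 med [0.4604 0.2242 0.0477]
scene rack 703 rect [ 467.4 -261.9] [100.   40.7] 68.6 zmax 0.0425 pca dir 67.3 med [ 0.4748 -0.2697  0.04  ]
top panel 346 rect [ 467.  -258.5] [70.   6.8] 67.8 zmax 0.1204 pca dir 67.4 med [ 0.4664 -0.2561  0.1028]
top small 209 rect [ 360.1 -214.3] [ 5.5 51.7] 42.3 zmax 0.082 pca dir 132.9 med [ 0.36   -0.2133  0.0657]
top blue 569 rect [ 586.6 -276.3] [69.9  7.6] 61.4 zmax 0.1104 pca dir 60.8 med [ 0.5852 -0.2755  0.0767]
top blade 130 rect [456.8 236.5] [27.9 12. ] 71.1 zmax 0.157 pca dir 71.9 med [0.4552 0.2322 0.1529]
top holder 626 rect [452.  237.9]
[... 900 characters left out ...]
41 [ 0.484 -0.268  0.012]
top panel_mid 458 227 0.84 [ 0.469 -0.246  0.114]
top panel_mid 463 172 0.69 [ 0.584 -0.278  0.048]
top panel_mid 438 285 0.52 [ 0.363 -0.214  0.058]
top blade_grip 325 165 0.56 [ 0.597 -0.003  0.087]
top blade_grip 192 237 0.51 [0.46  0.234 0.155]
top clamp_face 453 232 0.74 [ 0.465 -0.253  0.042]
top clamp_face 330 155 0.61 [ 0.617 -0.013  0.083]
top rack 452 231 0.71 [ 0.467 -0.252  0.039]
top holder 210 246 0.96 [0.449 0.226 0.052]
top paint_pot_a 391 282 0.74 [ 0.37  -0.127  0.032]
top paint_pot_a 259 269 0.64 [0.402 0.133 0.035]
top thinner 229 131 0.61 [0.678 0.188 0.058]
top thinner 259 270 0.24 [0.4   0.133 0.035]
top mug 428 112 0.87 [ 0.723 -0.224  0.003]
```

View pics/m.png

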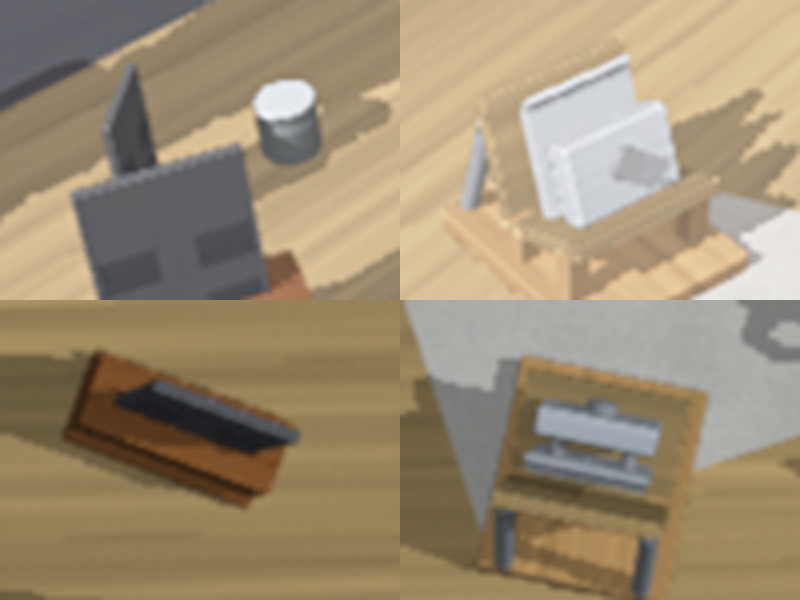

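The crop confirms the choice: the rack panel is 70 mm wide with its top at 118 mm, as specified. The other grey one is only about 55 mm wide and 80 mm tall. The two cameras disagree by about 3.5 mm in y, so I'll use the wrist camera to refine.

```bash
cat >> h.py <<'E'
def cur():
    o=robot.observe(); return np.array(o["eef_pos"]),R.from_rotvec(o["ee_rot"]),o
def go(p,M):
    """print the shift/turn in move units from the present pose to TCP p, rotation matrix M"""
    p0,R0,o=cur(); t=R0.inv().apply(np.array(p)-p0)/.03
    a=np.degrees((R0.inv()*R.from_matrix(M)).as_rotvec())/8
    print("t",t.round(3),"a",a.round(3),"| time",round(o["time_s"],2))
def frame(yaw,lean=0):
    """tool axes: z down along -zs, y along xs (out of face), for a thing of this yaw leaning back"""
    y,l=np.radians([yaw,lean]); c,s=np.cos(y),np.sin(y)
    xs=np.array([np.cos(l)*c,np.cos(l)*s,np.sin(l)]); zs=np.array([-np.sin(l)*c,-np.sin(l)*s,np.cos(l)])
    return np.stack([np.cross(xs,-zs),xs,-zs],1)
E
python3 - <<'E'
from h import *
p0,R0,o=cur(); c=robot.camera_params("wrist")
print("cam in tool",R0.inv().apply(np.array(c["position"])-p0).round(4),(R0.inv().as_matrix()@rot(c)).round(3),c["fx"],c["cx"],c["cy"])
for cam in("scene","top"):
    P=np.load(f"pics/{cam}0.npy"); m=(np.abs(P[...,0]-.62)<.08)&(np.abs(P[...,1])<.08)&(P[...,2]>.02)
    q=P[m]; print(cam,len(q),q.min(0).round(3),q.max(0).round(3))
    N=np.cross(np.gradient(P,axis=1),np.gradient(P,axis=0)); N/=np.linalg.norm(N,axis=-1,keepdims=True)+1e-12
    N*=np.sign(N[...,2:]); n=N[m]
    # face-like normals: tilt 70 deg from vertical, pointing +x
    k=(n[:,2]>.2)&(n[:,2]<.5)&(n[:,0]>.8); 
    if k.sum()>20:
        mn=np.median(n[k],0); mn/=np.linalg.norm(mn); print("face normal",mn.round(3),"yaw",np.degrees(np.arctan2(mn[1],mn[0])).round(1),"lean",np.degrees(np.arcsin(mn[2])).round(1))
        h=np.histogram(q[k]@mn,bins=np.arange(.55,.75,.002)); print([(round(b,3),int(a)) for a,b in zip(*h) if a>4])
    top=q[q[:,2]>.084]; r=cv2.minAreaRect((top[:,:2]*1000).astype(np.float32)); print("rim",r,len(top))
M=frame(-9); print("above easel"); go([.60-.0,-.0,.36],M)
E
```

```text
cam in tool [ 0.0654 -0.0007 -0.0928] [[ 0.001 -0.971 -0.237]
 [ 1.     0.001  0.001]
 [-0.001 -0.237  0.971]] 313.3481559526544 319.2104871061527 201.85313800868528
scene 2249 [ 0.555 -0.062  0.02 ] [0.665 0.038 0.097]
face normal [ 0.929 -0.074  0.363] yaw -4.5 lean 21.3
[(np.float64(0.564), 6), (np.float64(0.566), 12), (np.float64(0.568), 36), (np.float64(0.57), 15), (np.float64(0.572), 5), (np.float64(0.586), 7), (np.float64(0.588), 10), (np.float64(0.59), 8), (np.float64(0.592), 15), (np.float64(0.594), 6), (np.float64(0.61), 28), (np.float64(0.612), 21), (np.float64(0.614), 17), (np.float64(0.616), 30), (np.float64(0.618), 19), (np.float64(0.62), 8), (np.float64(0.624), 5), (np.float64(0.628), 7)]
rim ((601.6922607421875, -7.108303070068359), (84.0678939819336, 56.93345642089844), 79.25236511230469) 370
top 1628 [ 0.552 -0.057  0.021] [0.665 0.043 0.097]
face normal [ 0.916 -0.193  0.352] yaw -11.9 lean 20.6
[(np.float64(0.564), 142), (np.float64(0.566), 50), (np.float64(0.582), 71), (np.float64(0.584), 24), (np.float64(0.606), 59), (np.float64(0.612), 10), (np.float64(0.616), 5), (np.float64(0.618), 26)]
rim ((602.5115356445312, -5.120399475097656), (83.32164764404297, 54.2537841796875), 76.55755615234375) 357
above easel
t [ 19.085 -17.35   -2.258] a [-0.    -0.    -7.949] | time 1.8
```

```bash
python3 -c "
from h import *
go([.64,.02,.26],frame(-10))"
```

```text
t [ 20.556 -17.587   1.075] a [-0.    -0.    -7.824] | time 1.8
```

Call:
step_arm([
  {"tx":20.556,"ty":-17.587,"tz":0,"az":-7.824,"gripper":1},
  {"tx":20.556,"ty":-17.587,"tz":0,"az":-7.824,"gripper":1},
  {"tx":20.556,"ty":-17.587,"tz":0,"az":-7.824,"gripper":1},
  {"tx":20.556,"ty":-17.587,"tz":0,"az":-7.824,"gripper":1},
  {"tx":20.556,"ty":-17.587,"tz":0,"az":-7.824,"gripper":1},
  {"tx":20.556,"ty":-17.587,"tz":0,"az":-7.824,"gripper":1},
  {"tx":20.556,"ty":-17.587,"tz":0,"az":-7.824,"gripper":1},
  {"tx":20.556,"ty":-17.587,"tz":0,"az":-7.824,"gripper":1},
  {"tx":20.556,"ty":-17.587,"tz":0,"az":-7.824,"gripper":1},
  {"tx":20.556,"ty":-17.587,"tz":0,"az":-7.824,"gripper":1},
])

```text
invalid input
```

```bash
python3 -c "
from h import *
print(cur()[0]);go([.64,.02,.26],frame(-10))"
```

```text
[ 0.20939371 -0.66794623  0.29221996]
t [ 20.556 -17.587   1.075] a [-0.    -0.    -7.824] | time 1.8
```

Call:
step_arm([
  {"tx":1.2,"ty":-1.0,"tz":0,"ax":0,"ay":0,"az":-0.5,"gripper":1},
  {"tx":20.5,"ty":-17.6,"tz":0,"ax":0,"ay":0,"az":-7.8,"gripper":1},
])

```text
time_s: 2.0
eef_pos: [0.2611, -0.5857, 0.292]
ee_rot: [3.034, 0.815, 0.0]
ft_force: [1.1, 0.2, -0.1]
grip_width: 0.0913
grasp_force: 0.0
```

```bash
python3 -c "
from h import *
go([.64,.02,.26],frame(-10))"
```

```text
t [ 21.046 -11.147   1.065] a [ 1.000e-03  0.000e+00 -6.242e+00] | time 2.0
```

Call:
step_arm([
  {"tx":21.0,"ty":-11.1,"tz":0.5,"ax":0,"ay":0,"az":-6.25,"gripper":1},
  {"tx":21.0,"ty":-11.1,"tz":1.0,"ax":0,"ay":0,"az":-6.25,"gripper":1},
  {"tx":21.0,"ty":-11.1,"tz":1.0,"ax":0,"ay":0,"az":-6.25,"gripper":1},
  {"tx":21.0,"ty":-11.1,"tz":1.0,"ax":0,"ay":0,"az":-6.25,"gripper":1},
  {"tx":21.0,"ty":-11.1,"tz":1.0,"ax":0,"ay":0,"az":-6.25,"gripper":1},
  {"tx":21.0,"ty":-11.1,"tz":1.0,"ax":0,"ay":0,"az":-6.25,"gripper":1},
  {"tx":21.0,"ty":-11.1,"tz":1.0,"ax":0,"ay":0,"az":-6.25,"gripper":1},
  {"tx":21.0,"ty":-11.1,"tz":1.0,"ax":0,"ay":0,"az":-6.25,"gripper":1},
  {"tx":21.0,"ty":-11.1,"tz":1.0,"ax":0,"ay":0,"az":-6.25,"gripper":1},
  {"tx":21.0,"ty":-11.1,"tz":1.0,"ax":0,"ay":0,"az":-6.25,"gripper":1},
])

```text
time_s: 3.0
eef_pos: [0.5278, -0.1612, 0.2718]
ee_rot: [2.406, 2.019, 0.001]
ft_force: [-0.1, -0.3, -1.1]
grip_width: 0.0913
grasp_force: 0.0
```

```bash
python3 -c "
from h import *
print(cur()[0]);go([.64,.02,.26],frame(-10))"
```

```text
[ 0.52780623 -0.16115283  0.27178289]
t [6.596 2.635 0.394] a [0.005 0.001 0.   ] | time 3.0
```

Call:
step_arm([
  {"tx":6.6,"ty":2.6,"tz":0.4,"ax":0,"ay":0,"az":0,"gripper":1},
  {"tx":6.6,"ty":2.6,"tz":0.4,"ax":0,"ay":0,"az":0,"gripper":1},
  {"tx":6.6,"ty":2.6,"tz":0.4,"ax":0,"ay":0,"az":0,"gripper":1},
  {"tx":6.6,"ty":2.6,"tz":0.4,"ax":0,"ay":0,"az":0,"gripper":1},
  {"tx":6.6,"ty":2.6,"tz":0.4,"ax":0,"ay":0,"az":0,"gripper":1},
  {"tx":6.6,"ty":2.6,"tz":0.4,"ax":0,"ay":0,"az":0,"gripper":1},
])

```text
time_s: 3.6
eef_pos: [0.6387, 0.0199, 0.2593]
ee_rot: [-2.404, -2.022, 0.0]
ft_force: [0.3, 0.1, -0.2]
grip_width: 0.0911
grasp_force: 0.0
```

```bash
python3 - <<'E'
from h import *
im,P=cloud("wrist"); np.save("pics/w1.npy",P); cv2.imwrite("pics/w1.png",im)
print(cur()[0])
q=P.reshape(-1,3); m=(np.abs(q[:,0]-.62)<.09)&(np.abs(q[:,1])<.09)&(q[:,2]>.015); print(m.sum())
N=np.cross(np.gradient(P,axis=1),np.gradient(P,axis=0)); N/=np.linalg.norm(N,axis=-1,keepdims=True)+1e-12; N*=np.sign(N[...,2:]); n=N.reshape(-1,3)[m]; q=q[m]
k=(n[:,2]>.2)&(n[:,2]<.5)&(n[:,0]>.8); mn=np.median(n[k],0);mn/=np.linalg.norm(mn)
print("face n",mn.round(3),np.degrees(np.arctan2(mn[1],mn[0])),np.degrees(np.arcsin(mn[2])))
for a,b in zip(*np.histogram(q[k]@mn,bins=np.arange(.54,.68,.001))):
    if a>15: print(round(b,3),a,end="; ")
for lo,hi in((.084,.1),):
    t=q[(q[:,2]>lo)]; print(cv2.minAreaRect((t[:,:2]*1000).astype(np.float32)),len(t))
E
```

```text
[0.6379948  0.01856632 0.25927192]
99064
face n [ 0.932 -0.129  0.34 ] -7.895127701363102 19.874954825806952
0.572 49; 0.573 105; 0.574 102; 0.575 125; 0.576 235; 0.577 159; 0.59 84; 0.591 121; 0.592 140; 0.593 145; 0.594 62; 0.613 18; 0.614 57; 0.615 41; 0.616 123; 0.617 128; 0.618 20; 0.621 37; 0.625 19; 0.626 24; 0.627 33; 0.628 33; 0.629 22; 0.632 18; 0.634 24; 0.635 16; 0.636 17; 0.638 16; 0.64 21; 0.641 27; 0.642 24; 0.66 16; 0.666 16; 0.673 21; 0.674 16; 0.675 21; 0.676 20; 0.677 16; 0.678 25; ((639.693603515625, 19.936878204345703), (143.98666381835938, 112.69175720214844), 3.981860637664795) 94219
```

View pics/w1.png

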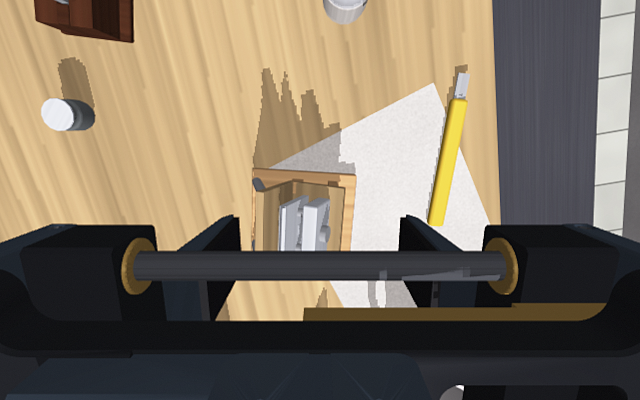

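The gripper hides the near half of the easel, which shows at (305,210). I'll shift 75 mm sideways so the easel is clear.

Call:
step_arm([
  {"tx":-2.6,"ty":0,"tz":-0.5,"ax":0,"ay":0,"az":0,"gripper":1},
  {"tx":-2.6,"ty":0,"tz":-0.5,"ax":0,"ay":0,"az":0,"gripper":1},
  {"tx":-2.6,"ty":0,"tz":-0.5,"ax":0,"ay":0,"az":0,"gripper":1},
  {"tx":-2.6,"ty":0,"tz":-0.5,"ax":0,"ay":0,"az":0,"gripper":1},
])

```text
time_s: 4.05
eef_pos: [0.6238, -0.0601, 0.2748]
ee_rot: [2.409, 2.016, 0.0]
ft_force: [0.8, 0.3, -0.5]
grip_width: 0.0913
grasp_force: 0.0
```

```bash
python3 - <<'E'
from h import *
im,P=cloud("wrist"); np.save("pics/w2.npy",P)
print(cur()[0])
cv2.imwrite("pics/w2.png",cv2.resize(im[60:260,200:420],None,fx=3.0,fy=3.0,interpolation=cv2.INTER_CUBIC)[:600])
q=P.reshape(-1,3); m=(np.abs(q[:,0]-.62)<.09)&(np.abs(q[:,1])<.09)&(q[:,2]>.015)&(q[:,2]<.11); 
N=np.cross(np.gradient(P,axis=1),np.gradient(P,axis=0)); N/=np.linalg.norm(N,axis=-1,keepdims=True)+1e-12; N*=np.sign(N[...,2:]); n=N.reshape(-1,3)[m]; q=q[m]
k=(n[:,2]>.2)&(n[:,2]<.5)&(n[:,0]>.8); mn=np.median(n[k],0);mn/=np.linalg.norm(mn)
print(m.sum(),"face n",mn.round(3),np.degrees(np.arctan2(mn[1],mn[0])),np.degrees(np.arcsin(mn[2])))
for a,b in zip(*np.histogram(q[k]@mn,bins=np.arange(.54,.66,.001))):
    if a>15: print(round(b,3),a,end="; ")
l=(n[:,2]>.9)&(q[:,2]<.06); L=np.median(n[l],0); print("\nledge n",L.round(3),l.sum())
t=q[q[:,2]>.086]; print(cv2.minAreaRect((t[:,:2]*1000).astype(np.float32)),len(t),q[:,2].max())
E
```

```text
[ 0.62398963 -0.05928058  0.27455594]
7693 face n [ 0.925 -0.185  0.332] -11.329053674031533 19.37069012804668
0.568 294; 0.569 344; 0.57 273; 0.571 84; 0.586 209; 0.587 367; 0.588 138; 0.61 160; 0.611 222; 0.612 177; 0.617 39; 0.623 17; 0.624 16; 
ledge n [-0.084  0.008  0.949] 417
((589.7545166015625, -2.5471839904785156), (84.05178833007812, 28.02460479736328), 77.21334838867188) 1550 0.09684777337431005
```

View pics/w2.png

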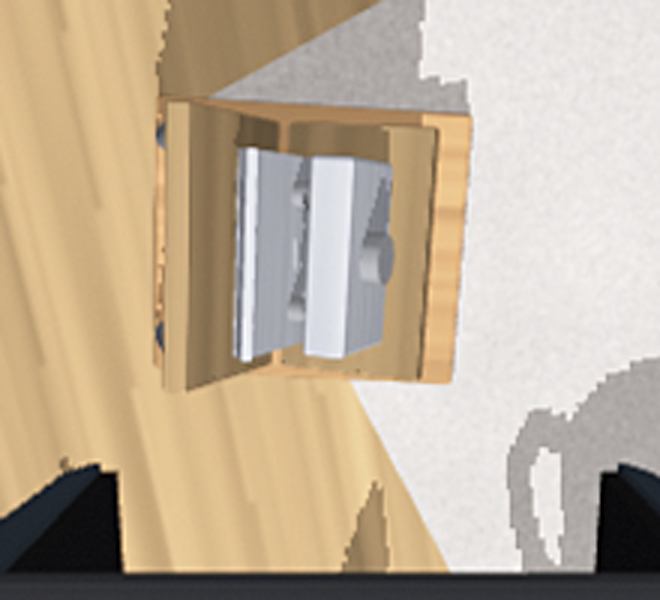

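This view shows the easel clearly: backrest face at crop x≈215, clamp plate at 245 and saddle at 330. The plane spacing fits the description. Now I'll do a joint fit, also comparing it with the other cameras.

```bash
cat > fit.py <<'E'
from h import *
from scipy.optimize import least_squares
def fit(P,hint=(.59,-.003)):
    N=np.cross(np.gradient(P,axis=1),np.gradient(P,axis=0)); N/=np.linalg.norm(N,axis=-1,keepdims=True)+1e-12; N*=np.sign(N[...,2:])
    m=(np.abs(P[...,0]-.62)<.09)&(np.abs(P[...,1])<.09)&(P[...,2]>.02)&(P[...,2]<.11)
    q=P[m]; n=N[m]
    F=lambda yaw:frame(yaw,20)
    yaw=-11.5; 
    for it in range(3):
        X=F(yaw)[:,1]; k=(n@X)>.97; d=q[k]@X; out=[]
        h,b=np.histogram(d,bins=np.arange(.54,.66,.001)); b0=b[np.argmax(np.convolve(h,[1,1,1],"same")*(b[:-1]<.58))]+.0005
        cl=[np.abs(d-c)<.004 for c in(b0,b0+.018,b0+.042)]; Q=[q[k][c] for c in cl]
        r=least_squares(lambda p:np.concatenate([a@F(p[0])[:,1]-o for a,o in zip(Q,p[1:])]),[yaw,b0,b0+.018,b0+.042],loss="soft_l1",f_scale=.001,x_scale=[1,.01,.01,.01])
        yaw=r.x[0]
    X=F(yaw)[:,1]; Z=-F(yaw)[:,2]; Y=-np.cross(X,Z)
    # y extents of backrest rim and ledge; X*d + Z*e + Y*f with height .032
    d=r.x[1]; back=q[(np.abs(q@X-d)<.003)&((n@X)>.9)]
    rim=q[q@Z>np.percentile(back@Z,99)-.003]; rim=q[(q[:,2]>.085)&(q@X<d+.004)]
    yy=rim@Y; pl=Q[1]@Y; sd=Q[2]@Y
    f=(yy.min()+yy.max())/2
    # e so that height of origin = .032
    e=(.032-X[2]*d-Y[2]*f)/Z[2]; O=X*d+Y*f+Z*e
    lt=q[((n@Z)>.9)&(q@X>d+.002)&(q[:,2]<.062)]
    print("yaw",yaw.round(2),"gap",(r.x[2]-d-.006).round(4),"saddle",(r.x[3]-d).round(4),"n",[len(a) for a in Q],"rimW",np.ptp(yy).round(4),"plate c",round((pl.min()+pl.max())/2-f,4),np.ptp(pl).round(4),"O",O.round(4),"ledge off",np.median((lt-O)@Z).round(4) if len(lt) else None,"back top",np.percentile((back-O)@Z,99).round(4))
    return yaw,O
if __name__=="__main__":
    for f in("w2","w1","top0","scene0"):
        try: print(f); fit(np.load(f"pics/{f}.npy"))
        except Exception as ex: print(ex)
E
python3 fit.py; python3 -c "
from h import *
c=np.array([.467,-.260,0]); M=frame(-22.3)
go(c+[-.0,-.0,.26]-M[:,0]*.07,M)"
```

```text
w2
yaw -13.31 gap 0.0118 saddle 0.0418 n [818, 618, 497] rimW 0.0841 plate c 0.0 0.0579 O [ 0.6036 -0.0059  0.032 ] ledge off 0.0003 back top 0.0619
w1
yaw -13.28 gap 0.0118 saddle 0.0418 n [687, 533, 329] rimW 0.0839 plate c 0.0061 0.0468 O [ 0.6037 -0.0057  0.032 ] ledge off 0.0004 back top 0.062
top0
yaw -13.31 gap 0.0118 saddle 0.0417 n [185, 77, 52] rimW 0.0833 plate c 0.0007 0.0564 O [ 0.6038 -0.0054  0.032 ] ledge off -0.001 back top 0.0625
scene0
yaw -13.07 gap 0.0122 saddle 0.0424 n [56, 52, 90] rimW 0.084 plate c -0.0011 0.0583 O [ 0.6027 -0.0082  0.032 ] ledge off 0.0001 back top 0.061
t [-9.785 -4.473  0.486] a [-1.000e-03 -0.000e+00  1.526e+00] | time 4.1
```

Call:
step_arm([
  {"tx":-9.8,"ty":-4.5,"tz":0.5,"ax":0,"ay":0,"az":1.526,"gripper":1},
  {"tx":-9.8,"ty":-4.5,"tz":0.5,"ax":0,"ay":0,"az":1.526,"gripper":1},
  {"tx":-9.8,"ty":-4.5,"tz":0.5,"ax":0,"ay":0,"az":1.526,"gripper":1},
  {"tx":-9.8,"ty":-4.5,"tz":0.5,"ax":0,"ay":0,"az":1.526,"gripper":1},
  {"tx":-9.8,"ty":-4.5,"tz":0.5,"ax":0,"ay":0,"az":1.526,"gripper":1},
  {"tx":-9.8,"ty":-4.5,"tz":0.5,"ax":0,"ay":0,"az":1.526,"gripper":1},
  {"tx":-9.8,"ty":-4.5,"tz":0.5,"ax":0,"ay":0,"az":1.526,"gripper":1},
  {"tx":-9.8,"ty":-4.5,"tz":0.5,"ax":0,"ay":0,"az":1.526,"gripper":1},
  {"tx":-9.8,"ty":-4.5,"tz":0.5,"ax":0,"ay":0,"az":1.526,"gripper":1},
])

```text
time_s: 5.0
eef_pos: [0.4405, -0.3243, 0.2594]
ee_rot: [-2.608, -1.751, -0.0]
ft_force: [0.2, 0.5, 0.1]
grip_width: 0.0913
grasp_force: 0.0
```

```bash
python3 - <<'E'
from h import *
im,P=cloud("wrist"); cv2.imwrite("pics/w3.png",im)
for n,z0,z1 in(("panel",.05,.13),("ptop",.112,.13),("rack",.034,.043)):
    q=P[(np.hypot(P[...,0]-.467,P[...,1]+.26)<.075)&(P[...,2]>z0)&(P[...,2]<z1)]
    if len(q)>5: print(n,len(q),cv2.minAreaRect(q[:,:2].astype(np.float32)*1000),q[:,2].max().round(4))
c=np.array([.467,-.260,0]); M=frame(-22.3)
go(c+[0,0,.098+.06],M)
E
```

```text
panel 800 ((466.93206787109375, -259.7557373046875), (69.54866790771484, 5.601376533508301), 67.64200592041016) 0.1203
ptop 800 ((466.93206787109375, -259.7557373046875), (69.54866790771484, 5.601376533508301), 67.64200592041016) 0.1203
rack 3373 ((467.1440124511719, -259.2406311035156), (99.3665542602539, 37.95277404785156), 67.54766845703125) 0.0429
t [2.3   0.    3.382] a [-0.001 -0.002  0.014] | time 5.05
```

Call:
step_arm([
  {"tx":2.3,"ty":0,"tz":0.3,"ax":0,"ay":0,"az":0.01,"gripper":1},
  {"tx":2.3,"ty":0,"tz":0.3,"ax":0,"ay":0,"az":0.01,"gripper":1},
  {"tx":2.3,"ty":0,"tz":2.0,"ax":0,"ay":0,"az":0.01,"gripper":1},
  {"tx":2.3,"ty":0,"tz":3.38,"ax":0,"ay":0,"az":0.01,"gripper":1},
  {"tx":2.3,"ty":0,"tz":3.38,"ax":0,"ay":0,"az":0.01,"gripper":1},
  {"tx":2.3,"ty":0,"tz":3.38,"ax":0,"ay":0,"az":0.01,"gripper":1},
  {"tx":2.3,"ty":0,"tz":3.38,"ax":0,"ay":0,"az":0.01,"gripper":1},
])

```text
time_s: 5.75
eef_pos: [0.4679, -0.261, 0.1602]
ee_rot: [2.607, 1.75, 0.002]
ft_force: [-0.1, -0.4, 0.5]
grip_width: 0.0913
grasp_force: 0.0
```

```bash
python3 - <<'E'
from h import *
print(cur()[0]); M=frame(-22.35)
go([.4669,-.2598,.158],M)
E
```

```text
[ 0.4678902  -0.26095682  0.1602373 ]
t [ 0.023 -0.045  0.074] a [0.018 0.003 0.011] | time 5.75
```

Call:
step_arm([
  {"tx":0.02,"ty":-0.045,"tz":0.06,"ax":0.01,"ay":0,"az":0.01,"gripper":1},
  {"tx":0.02,"ty":-0.045,"tz":0.06,"ax":0.01,"ay":0,"az":0.01,"gripper":-1},
  {"tx":0.02,"ty":-0.045,"tz":0.06,"ax":0.01,"ay":0,"az":0.01,"gripper":-1},
  {"tx":0.02,"ty":-0.045,"tz":0.06,"ax":0.01,"ay":0,"az":0.01,"gripper":-1},
  {"tx":0.02,"ty":-0.045,"tz":0.06,"ax":0.01,"ay":0,"az":0.01,"gripper":-1},
  {"tx":0.02,"ty":-0.045,"tz":0.06,"ax":0.01,"ay":0,"az":0.01,"gripper":-1},
  {"tx":0.02,"ty":-0.045,"tz":0.06,"ax":0.01,"ay":0,"az":0.01,"gripper":-1},
  {"tx":0.02,"ty":-0.045,"tz":0.06,"ax":0.01,"ay":0,"az":0.01,"gripper":-1},
])

```text
time_s: 6.55
eef_pos: [0.4656, -0.2596, 0.1563]
ee_rot: [-2.609, -1.748, 0.001]
ft_force: [-0.8, -0.4, -0.2]
grip_width: 0.0382
grasp_force: 0.0
```

Call:
step_arm([
  {"tx":0,"ty":0,"tz":0,"ax":0,"ay":0,"az":0,"gripper":-1},
  {"tx":0,"ty":0,"tz":0,"ax":0,"ay":0,"az":0,"gripper":-1},
  {"tx":0,"ty":0,"tz":0,"ax":0,"ay":0,"az":0,"gripper":-1},
  {"tx":0,"ty":0,"tz":0,"ax":0,"ay":0,"az":0,"gripper":-1},
  {"tx":0,"ty":0,"tz":0,"ax":0,"ay":0,"az":0,"gripper":-1},
  {"tx":0,"ty":0,"tz":0,"ax":0,"ay":0,"az":0,"gripper":-1},
])

```text
time_s: 7.15
eef_pos: [0.4664, -0.2601, 0.1566]
ee_rot: [2.609, 1.748, 0.0]
ft_force: [4.8, -2.0, -3.7]
grip_width: 0.0063
grasp_force: 30.0
```

```bash
python3 - <<'E'
from h import *
p,R0,o=cur(); print(p,o["grip_width"],o["grasp_force"],o["ft_force"])
E
```

```text
[ 0.46641    -0.26006116  0.15663372] 0.006264607527162186 29.9850395321846 [ 4.81227055 -2.0110376  -3.74018153]
```

Call:
step_arm([
  {"tx":0,"ty":0,"tz":-0.4,"ax":0,"ay":0,"az":0,"gripper":-1},
  {"tx":0,"ty":0,"tz":-1.2,"ax":0,"ay":0,"az":0,"gripper":-1},
  {"tx":0,"ty":0,"tz":-2.4,"ax":0,"ay":0,"az":0,"gripper":-1},
  {"tx":0,"ty":0,"tz":-3.6,"ax":0,"ay":0,"az":0,"gripper":-1},
  {"tx":0,"ty":0,"tz":-4.8,"ax":0,"ay":0,"az":0,"gripper":-1},
  {"tx":0,"ty":0,"tz":-4.8,"ax":0,"ay":0,"az":0,"gripper":-1},
])

```text
time_s: 7.75
eef_pos: [0.4673, -0.2606, 0.3049]
ee_rot: [2.606, 1.746, 0.003]
ft_force: [0.5, 0.1, -0.3]
grip_width: 0.0061
grasp_force: 30.0
```

```bash
cat >> h.py <<'E'
O=np.array([.6037,-.0057,.032]); SY=-13.3; S=frame(SY,20); SX,SZ=S[:,1],-S[:,2]; SYv=S[:,0]
def tcp_panel(x,zf,L=.1466): return O+SX*x+SZ*(zf+L)
def rel():
    p,R0,o=cur(); d=p-O; print("tcp in seat x,y,z mm",(d@SX*1e3).round(2),(d@SYv*1e3).round(2),(d@SZ*1e3).round(2),"rot err deg",np.degrees((R.from_matrix(S).inv()*R0).as_rotvec()).round(2),"F seat",(np.array(o["ft_force"])@np.stack([SX,SYv,SZ],1)).round(2),"grip",round(o["grip_width"],4),round(o["grasp_force"],1),"t",round(o["time_s"],2))
E
python3 - <<'E'
from h import *
rel(); go(tcp_panel(.005,.09),S)
E
```

```text
tcp in seat x,y,z mm 23.68 -279.4 281.78 rot err deg [19.67 -1.66  8.96] F seat [ 0.35  0.21 -0.48] grip 0.0061 30.0 t 7.75
t [ 9.187 -1.545  1.611] a [-2.459  0.208 -1.12 ] | time 7.75
```

Call:
step_arm([
  {"tx":9.19,"ty":-1.55,"tz":0,"ax":-2.459,"ay":0.208,"az":-1.12,"gripper":-1},
  {"tx":9.19,"ty":-1.55,"tz":0,"ax":-2.459,"ay":0.208,"az":-1.12,"gripper":-1},
  {"tx":9.19,"ty":-1.55,"tz":0,"ax":-2.459,"ay":0.208,"az":-1.12,"gripper":-1},
  {"tx":9.19,"ty":-1.55,"tz":0.3,"ax":-2.459,"ay":0.208,"az":-1.12,"gripper":-1},
  {"tx":9.19,"ty":-1.55,"tz":0.8,"ax":-2.459,"ay":0.208,"az":-1.12,"gripper":-1},
  {"tx":9.19,"ty":-1.55,"tz":1.2,"ax":-2.459,"ay":0.208,"az":-1.12,"gripper":-1},
  {"tx":9.19,"ty":-1.55,"tz":1.61,"ax":-2.459,"ay":0.208,"az":-1.12,"gripper":-1},
  {"tx":9.19,"ty":-1.55,"tz":1.61,"ax":-2.459,"ay":0.208,"az":-1.12,"gripper":-1},
  {"tx":9.19,"ty":-1.55,"tz":1.61,"ax":-2.459,"ay":0.208,"az":-1.12,"gripper":-1},
])

```text
time_s: 8.65
eef_pos: [0.5274, 0.0123, 0.2517]
ee_rot: [2.243, 1.773, 0.308]
ft_force: [0.1, -0.1, 0.0]
grip_width: 0.0056
grasp_force: 30.0
```

```bash
python3 - <<'E'
from h import *
im,P=cloud("scene"); cv2.imwrite("pics/s2.png",cv2.resize(im[100:300,260:460],(600,600),interpolation=cv2.INTER_CUBIC))
rel(); go(tcp_panel(.005,.06),S)
# panel foot pose in the scene cloud (scene camera is off ~2.5mm in y)
d=P-O; a,b,c=d@SX,d@SYv,d@SZ
m=(np.abs(a-.008)<.012)&(np.abs(b)<.06)&(c>.075)&(c<.175); q=np.stack([a[m],b[m],c[m]],1)*1e3
print(len(q),np.percentile(q,[2,50,98],axis=0).round(1))
A=np.c_[q[:,1:],np.ones(len(q))]; print(np.linalg.lstsq(A,q[:,0],rcond=None)[0])
E
```

```text
tcp in seat x,y,z mm 1.99 -0.25 233.74 rot err deg [0.36 0.08 0.1 ] F seat [-0.   -0.76  0.95] grip 0.006 30.0 t 8.7
t [0.007 0.106 0.904] a [-0.045 -0.01  -0.013] | time 8.7
1505 [[ -0.5 -36.5  89.4]
 [  3.1  -5.8 131.8]
 [ 13.7  31.7 173.2]]
[ 0.01579816  0.06490946 -4.54096227]
```

View pics/s2.png

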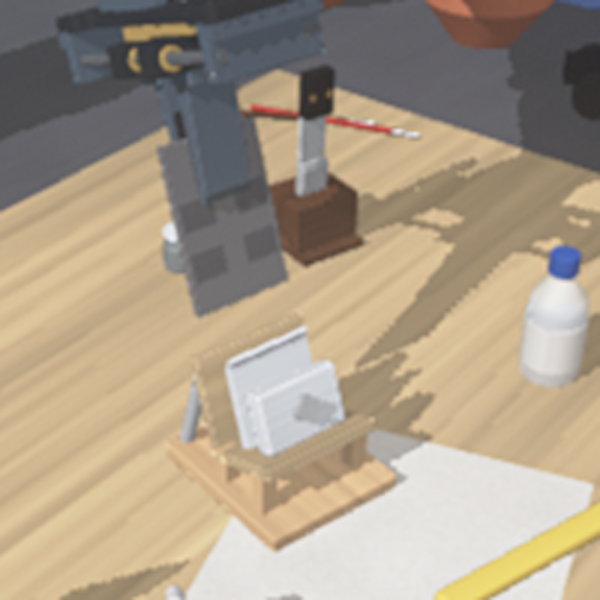

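The panel hangs square over the easel, with its foot at crop (240,300), and is centred to about 1 mm. I'll lower it in steps, correcting x.

Call:
step_arm([
  {"tx":0,"ty":0.1,"tz":0.2,"ax":-0.045,"ay":-0.01,"az":-0.013,"gripper":-1},
  {"tx":0,"ty":0.1,"tz":0.5,"ax":-0.045,"ay":-0.01,"az":-0.013,"gripper":-1},
  {"tx":0,"ty":0.1,"tz":0.7,"ax":-0.045,"ay":-0.01,"az":-0.013,"gripper":-1},
  {"tx":0,"ty":0.1,"tz":0.7,"ax":-0.045,"ay":-0.01,"az":-0.013,"gripper":-1},
  {"tx":0,"ty":0.1,"tz":0.7,"ax":-0.045,"ay":-0.01,"az":-0.013,"gripper":-1},
])

```text
time_s: 9.2
eef_pos: [0.5373, 0.0106, 0.233]
ee_rot: [2.236, 1.771, 0.312]
ft_force: [-0.5, 0.2, -0.4]
grip_width: 0.0056
grasp_force: 30.0
```

```bash
python3 - <<'E'
from h import *
im,P=cloud("scene")
rel(); go(tcp_panel(.005,.03),S)
d=P-O; a,b,c=d@SX,d@SYv,d@SZ
m=(np.abs(a-.008)<.008)&(np.abs(b)<.06)&(c>.072)&(c<.12); q=np.stack([a[m],b[m],c[m]],1)*1e3
print(len(q),np.percentile(q,[2,50,98],axis=0).round(1))
A=np.c_[q[:,1:]-[0,90],np.ones(len(q))]; print(np.linalg.lstsq(A,q[:,0],rcond=None)[0].round(3))
fit=__import__("fit").fit; 
E
```

```text
tcp in seat x,y,z mm 4.59 0.7 212.54 rot err deg [ 0.01  0.03 -0.06] F seat [ 0.54  0.21 -0.28] grip 0.006 30.0 t 9.25
t [-0.024  0.014  1.198] a [-0.001 -0.003  0.008] | time 9.25
820 [[  3.8 -36.2  72.6]
 [  6.5  -3.5  95.9]
 [  9.   32.4 118.9]]
[ 8.000e-03 -5.000e-03  6.546e+00]
```

Call:
step_arm([
  {"tx":-0.02,"ty":0.04,"tz":0.3,"ax":0,"ay":0,"az":0,"gripper":-1},
  {"tx":-0.02,"ty":0.04,"tz":0.6,"ax":0,"ay":0,"az":0,"gripper":-1},
  {"tx":-0.02,"ty":0.04,"tz":0.9,"ax":0,"ay":0,"az":0,"gripper":-1},
  {"tx":-0.02,"ty":0.04,"tz":1.2,"ax":0,"ay":0,"az":0,"gripper":-1},
  {"tx":-0.02,"ty":0.04,"tz":1.2,"ax":0,"ay":0,"az":0,"gripper":-1},
])

```text
time_s: 9.75
eef_pos: [0.5501, 0.007, 0.1984]
ee_rot: [2.236, 1.772, 0.31]
ft_force: [-0.3, -0.2, -0.7]
grip_width: 0.0058
grasp_force: 30.0
```

```bash
python3 - <<'E'
from h import *
rel(); go(tcp_panel(.0055,.004),S)
E
```

```text
tcp in seat x,y,z mm 5.1 0.01 175.2 rot err deg [ 0.11  0.   -0.07] F seat [-0.48 -0.22 -0.54] grip 0.0058 30.0 t 9.75
t [-0.001  0.015  0.82 ] a [-0.014 -0.     0.008] | time 9.75
```

No contact so far, with the foot inside the gap. Continue down.

Call:
step_arm([
  {"tx":0,"ty":0.02,"tz":0.3,"ax":-0.01,"ay":0,"az":0,"gripper":-1},
  {"tx":0,"ty":0.02,"tz":0.6,"ax":-0.01,"ay":0,"az":0,"gripper":-1},
  {"tx":0,"ty":0.02,"tz":0.8,"ax":-0.01,"ay":0,"az":0,"gripper":-1},
  {"tx":0,"ty":0.02,"tz":0.8,"ax":-0.01,"ay":0,"az":0,"gripper":-1},
])

```text
time_s: 10.15
eef_pos: [0.5587, 0.005, 0.1766]
ee_rot: [2.235, 1.77, 0.312]
ft_force: [0.2, 0.0, -1.0]
grip_width: 0.006
grasp_force: 30.0
```

```bash
python3 - <<'E'
from h import *
rel(); go(tcp_panel(.0055,0),S)
E
```

```text
tcp in seat x,y,z mm 5.95 0.07 151.69 rot err deg [-0.01  0.01 -0.07] F seat [-0.15  0.05 -1.02] grip 0.006 30.0 t 10.15
t [-0.002 -0.015  0.17 ] a [ 0.001 -0.002  0.008] | time 10.15
```

Call:
step_arm([
  {"tx":0,"ty":-0.03,"tz":0.1,"ax":0,"ay":0,"az":0,"gripper":-1},
  {"tx":0,"ty":-0.08,"tz":0.14,"ax":0,"ay":0,"az":0,"gripper":-1},
  {"tx":0,"ty":-0.1,"tz":0.17,"ax":0,"ay":0,"az":0,"gripper":-1},
  {"tx":0,"ty":-0.1,"tz":0.19,"ax":0,"ay":0,"az":0,"gripper":-1},
  {"tx":0,"ty":-0.1,"tz":0.19,"ax":0,"ay":0,"az":0,"gripper":-1},
])

```text
time_s: 10.65
eef_pos: [0.5581, 0.0053, 0.1713]
ee_rot: [2.234, 1.77, 0.314]
ft_force: [0.4, -0.2, -0.8]
grip_width: 0.0061
grasp_force: 30.0
```

```bash
python3 - <<'E'
from h import *
rel()
E
```

```text
tcp in seat x,y,z mm 3.58 0.22 146.98 rot err deg [-0.1   0.04 -0.06] F seat [ 0.18 -0.14 -0.88] grip 0.0061 30.0 t 10.65
```

Still free. Nudge down and back until it is felt.

Call:
step_arm([
  {"tx":0,"ty":0,"tz":0.04,"ax":0,"ay":0,"az":0,"gripper":-1},
  {"tx":0,"ty":0,"tz":0.07,"ax":0,"ay":0,"az":0,"gripper":-1},
  {"tx":0,"ty":0,"tz":0.07,"ax":0,"ay":0,"az":0,"gripper":-1},
])

```text
time_s: 10.95
eef_pos: [0.5587, 0.0052, 0.1703]
ee_rot: [2.234, 1.77, 0.314]
ft_force: [-14.7, 3.6, 27.2]
grip_width: 0.0057
grasp_force: 30.0
```

```bash
python3 - <<'E'
from h import *
rel()
E
```

```text
tcp in seat x,y,z mm 3.82 0.29 145.82 rot err deg [-0.1   0.02 -0.06] F seat [-4.94  0.09 30.75] grip 0.0057 30.0 t 10.95
```

Foot is on the ledge. Ease off the push and lay the back against the backrest.

Call:
step_arm([
  {"tx":0,"ty":0,"tz":-0.04,"ax":0,"ay":0,"az":0,"gripper":-1},
  {"tx":0,"ty":-0.04,"tz":-0.04,"ax":0,"ay":0,"az":0,"gripper":-1},
  {"tx":0,"ty":-0.05,"tz":-0.04,"ax":0,"ay":0,"az":0,"gripper":-1},
  {"tx":0,"ty":-0.05,"tz":-0.04,"ax":0,"ay":0,"az":0,"gripper":-1},
])

```text
time_s: 11.35
eef_pos: [0.5581, 0.0054, 0.1707]
ee_rot: [2.233, 1.768, 0.317]
ft_force: [2.2, -1.8, 6.2]
grip_width: 0.0058
grasp_force: 30.0
```

```bash
python3 - <<'E'
from h import *
rel()
E
```

```text
tcp in seat x,y,z mm 3.29 0.35 146.36 rot err deg [-0.25  0.07 -0.05] F seat [ 4.48 -1.23  4.93] grip 0.0058 30.0 t 11.35
```

Call:
step_arm([
  {"tx":0,"ty":0,"tz":0,"ax":0,"ay":0,"az":0,"gripper":0},
  {"tx":0,"ty":0,"tz":0,"ax":0,"ay":0,"az":0,"gripper":0},
  {"tx":0,"ty":0,"tz":0,"ax":0,"ay":0,"az":0,"gripper":0},
  {"tx":0,"ty":0,"tz":0,"ax":0,"ay":0,"az":0,"gripper":0},
  {"tx":0,"ty":0,"tz":0,"ax":0,"ay":0,"az":0,"gripper":0},
  {"tx":0,"ty":0,"tz":0,"ax":0,"ay":0,"az":0,"gripper":0},
  {"tx":0,"ty":0,"tz":-0.5,"ax":0,"ay":0,"az":0,"gripper":0},
  {"tx":0,"ty":0,"tz":-1.5,"ax":0,"ay":0,"az":0,"gripper":0},
  {"tx":0,"ty":0,"tz":-2.8,"ax":0,"ay":0,"az":0,"gripper":0},
  {"tx":0,"ty":0,"tz":-3.5,"ax":0,"ay":0,"az":0,"gripper":0},
])

```text
time_s: 12.35
eef_pos: [0.5216, 0.0139, 0.2707]
ee_rot: [2.233, 1.769, 0.316]
ft_force: [0.1, -0.6, -0.3]
grip_width: 0.0455
grasp_force: 0.0
```

```bash
python3 - <<'E'
from h import *
rel(); im,P=cloud("scene"); cv2.imwrite("pics/s3.png",np.hstack([cv2.resize(im[180:300,290:410],(480,480),interpolation=cv2.INTER_CUBIC)]))
d=P-O; a,b,c=d@SX,d@SYv,d@SZ
m=(np.abs(a-.006)<.006)&(np.abs(b)<.05)&(c>.066)&(c<.125); q=np.stack([a[m],b[m],c[m]],1)*1e3
print(len(q),np.percentile(q,[1,50,99],axis=0).round(1))
A=np.c_[q[:,1:]-[0,90],np.ones(len(q))]; print(np.linalg.lstsq(A,q[:,0],rcond=None)[0].round(3))
# blade hover for a wrist look
M=frame(-18.5); b=np.array([.4567,.2355,0]); go(b+[0,0,.27]-M[:,0]*.075,M)
E
```

```text
tcp in seat x,y,z mm 2.27 0.21 253.17 rot err deg [-0.18  0.06 -0.06] F seat [ 0.08 -0.55 -0.4 ] grip 0.0455 0.0 t 12.35
754 [[  1.1 -36.7  66.5]
 [  5.7  -4.   88.3]
 [  8.6  32.7 109.1]]
[ 5.000e-03 -2.200e-02  5.535e+00]
t [ 4.198 -3.819 -1.306] a [ 2.539 -0.126  0.652] | time 12.4
```

View pics/s3.png

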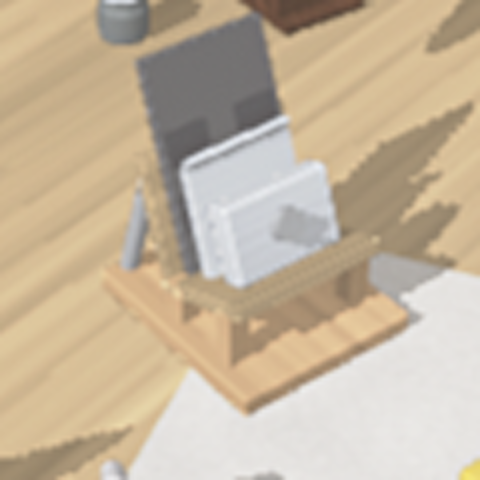

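The panel leans flat on the backrest behind the clamp plate: top edge at crop (200,40), outer face about 6 mm out, top at 109 mm, centred. Now a wrist look at the blade.

Call:
step_arm([
  {"tx":4.2,"ty":-3.82,"tz":-1.3,"ax":2.539,"ay":-0.126,"az":0.652,"gripper":0.2},
  {"tx":4.2,"ty":-3.82,"tz":-1.3,"ax":2.539,"ay":-0.126,"az":0.652,"gripper":0.2},
  {"tx":4.2,"ty":-3.82,"tz":-1.3,"ax":2.539,"ay":-0.126,"az":0.652,"gripper":0.2},
  {"tx":4.2,"ty":-3.82,"tz":-1.3,"ax":2.539,"ay":-0.126,"az":0.652,"gripper":0.2},
  {"tx":4.2,"ty":-3.82,"tz":-1.3,"ax":2.539,"ay":-0.126,"az":0.652,"gripper":0.2},
  {"tx":4.2,"ty":-3.82,"tz":-1.3,"ax":2.539,"ay":-0.126,"az":0.652,"gripper":0.2},
  {"tx":4.2,"ty":-3.82,"tz":-1.3,"ax":2.539,"ay":-0.126,"az":0.652,"gripper":0.2},
])

```text
time_s: 13.1
eef_pos: [0.4332, 0.1636, 0.2656]
ee_rot: [-2.548, -1.833, 0.006]
ft_force: [-0.7, -0.0, -0.1]
grip_width: 0.0546
grasp_force: 0.0
```

```bash
python3 - <<'E'
from h import *
im,P=cloud("wrist"); np.save("pics/w4.npy",P); cv2.imwrite("pics/w4.png",im); print(cur()[0])
for n,z0,z1 in(("handle top",.145,.165),("handle",.12,.165),("holder",.038,.052)):
    q=P[(np.hypot(P[...,0]-.456,P[...,1]-.233)<.06)&(P[...,2]>z0)&(P[...,2]<z1)]
    if len(q)>5: print(n,len(q),cv2.minAreaRect(q[:,:2].astype(np.float32)*1000),np.percentile(q[:,2],[5,50,98]).round(4))
E
```

```text
[0.43327464 0.16347461 0.26566966]
handle top 815 ((456.02398681640625, 235.9737548828125), (25.476871490478516, 11.957999229431152), 71.82937622070312) [0.153  0.1541 0.1555]
handle 815 ((456.02398681640625, 235.9737548828125), (25.476871490478516, 11.957999229431152), 71.82937622070312) [0.153  0.1541 0.1555]
holder 2540 ((451.6537780761719, 237.6641387939453), (59.55839157104492, 49.776893615722656), 73.07365417480469) [0.047  0.0482 0.0497]
```

View pics/w4.png

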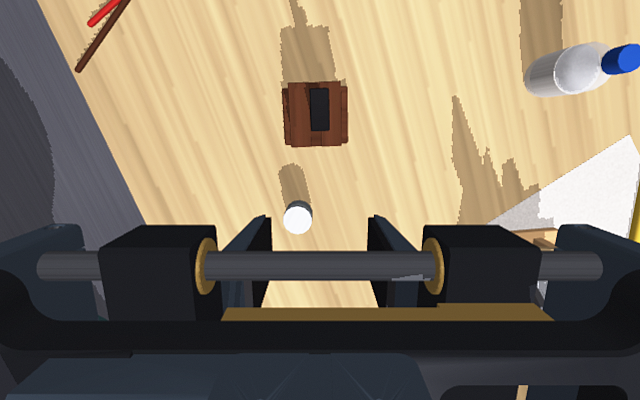

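The picture shows the handle top at (319,108) in the dark holder; the pot at (297,218) is clear below the fingertips. The handle centre fits z = 0.135. Go to the grasp.

```bash
python3 - <<'E'
from h import *
go([.456,.236,.195],frame(-17.6))
E
```

```text
t [ 2.537 -0.042  2.352] a [-0.029  0.011 -0.121] | time 13.15
```

Call:
step_arm([
  {"tx":2.54,"ty":-0.04,"tz":0,"ax":-0.03,"ay":0.01,"az":-0.12,"gripper":0.2},
  {"tx":2.54,"ty":-0.04,"tz":0,"ax":-0.03,"ay":0.01,"az":-0.12,"gripper":0.2},
  {"tx":2.54,"ty":-0.04,"tz":0.2,"ax":-0.03,"ay":0.01,"az":-0.12,"gripper":0.2},
  {"tx":2.54,"ty":-0.04,"tz":0.8,"ax":-0.03,"ay":0.01,"az":-0.12,"gripper":0.2},
  {"tx":2.54,"ty":-0.04,"tz":1.6,"ax":-0.03,"ay":0.01,"az":-0.12,"gripper":0.2},
  {"tx":2.54,"ty":-0.04,"tz":2.35,"ax":-0.03,"ay":0.01,"az":-0.12,"gripper":0.2},
  {"tx":2.54,"ty":-0.04,"tz":2.35,"ax":-0.03,"ay":0.01,"az":-0.12,"gripper":0.2},
  {"tx":2.54,"ty":-0.04,"tz":2.35,"ax":-0.03,"ay":0.01,"az":-0.12,"gripper":0.2},
])

```text
time_s: 13.95
eef_pos: [0.4557, 0.236, 0.1953]
ee_rot: [-2.535, -1.855, 0.002]
ft_force: [1.1, -0.2, 1.1]
grip_width: 0.0547
grasp_force: 0.0
```

```bash
python3 - <<'E'
from h import *
print(cur()[0]); go([.456,.236,.195],frame(-17.6))
E
```

```text
[0.45573657 0.23598723 0.19525089]
t [0.003 0.008 0.008] a [-0.005  0.006 -0.001] | time 13.95
```

Call:
step_arm([
  {"tx":0,"ty":0.01,"tz":0,"ax":0,"ay":0,"az":0,"gripper":-1},
  {"tx":0,"ty":0.01,"tz":0,"ax":0,"ay":0,"az":0,"gripper":-1},
  {"tx":0,"ty":0.01,"tz":0,"ax":0,"ay":0,"az":0,"gripper":-1},
  {"tx":0,"ty":0.01,"tz":0,"ax":0,"ay":0,"az":0,"gripper":-1},
  {"tx":0,"ty":0.01,"tz":0,"ax":0,"ay":0,"az":0,"gripper":-1},
  {"tx":0,"ty":0.01,"tz":0,"ax":0,"ay":0,"az":0,"gripper":-1},
  {"tx":0,"ty":0.01,"tz":0,"ax":0,"ay":0,"az":0,"gripper":-1},
  {"tx":0,"ty":0.01,"tz":0,"ax":0,"ay":0,"az":0,"gripper":-1},
  {"tx":0,"ty":0.01,"tz":0,"ax":0,"ay":0,"az":0,"gripper":-1},
])

```text
time_s: 14.85
eef_pos: [0.4558, 0.2368, 0.1952]
ee_rot: [-2.534, -1.856, 0.0]
ft_force: [-4.0, 2.1, 6.0]
grip_width: 0.0123
grasp_force: 30.0
```

```bash
python3 - <<'E'
from h import *
p,R0,o=cur(); print(p,o["grip_width"],o["grasp_force"],o["ft_force"])
E
```

```text
[0.45576665 0.23676084 0.19524753] 0.012335686880773038 29.979359046556056 [-3.98679968  2.10584469  6.00066721]
```

Call:
step_arm([
  {"tx":0,"ty":0,"tz":-0.4,"ax":0,"ay":0,"az":0,"gripper":-1},
  {"tx":0,"ty":0,"tz":-1.2,"ax":0,"ay":0,"az":0,"gripper":-1},
  {"tx":0,"ty":0,"tz":-2.4,"ax":0,"ay":0,"az":0,"gripper":-1},
  {"tx":0,"ty":0,"tz":-3.6,"ax":0,"ay":0,"az":0,"gripper":-1},
  {"tx":0,"ty":0,"tz":-4.8,"ax":0,"ay":0,"az":0,"gripper":-1},
  {"tx":0,"ty":0,"tz":-4.8,"ax":0,"ay":0,"az":0,"gripper":-1},
])

```text
time_s: 15.45
eef_pos: [0.4575, 0.2373, 0.3446]
ee_rot: [2.533, 1.856, 0.012]
ft_force: [0.4, -0.1, -1.2]
grip_width: 0.0119
grasp_force: 30.0
```

```bash
cat >> h.py <<'E'
def tcp_blade(x,zt,L=.1872): return O+SX*x+SZ*(zt+L)+SYv*.0005
E
python3 - <<'E'
from h import *
rel(); go(tcp_blade(.045,.12),S)
E
```

```text
tcp in seat x,y,z mm -79.36 202.89 361.51 rot err deg [19.64 -0.47  4.25] F seat [-0.03  0.04 -1.29] grip 0.0119 30.0 t 15.45
t [-6.395  5.     0.281] a [-2.456  0.059 -0.531] | time 15.45
```

Call:
step_arm([
  {"tx":-1.0,"ty":2.5,"tz":0,"ax":-1.0,"ay":0.02,"az":-0.2,"gripper":-1},
  {"tx":-2.0,"ty":5.0,"tz":0,"ax":-2.0,"ay":0.05,"az":-0.4,"gripper":-1},
  {"tx":-3.0,"ty":5.0,"tz":0,"ax":-2.456,"ay":0.06,"az":-0.53,"gripper":-1},
  {"tx":-5.0,"ty":5.0,"tz":0.1,"ax":-2.456,"ay":0.06,"az":-0.53,"gripper":-1},
  {"tx":-6.4,"ty":5.0,"tz":0.3,"ax":-2.456,"ay":0.06,"az":-0.53,"gripper":-1},
  {"tx":-6.4,"ty":5.0,"tz":0.3,"ax":-2.456,"ay":0.06,"az":-0.53,"gripper":-1},
  {"tx":-6.4,"ty":5.0,"tz":0.3,"ax":-2.456,"ay":0.06,"az":-0.53,"gripper":-1},
  {"tx":-6.4,"ty":5.0,"tz":0.3,"ax":-2.456,"ay":0.06,"az":-0.53,"gripper":-1},
  {"tx":-6.4,"ty":5.0,"tz":0.3,"ax":-2.456,"ay":0.06,"az":-0.53,"gripper":-1},
])

```text
time_s: 16.35
eef_pos: [0.5411, 0.0091, 0.3302]
ee_rot: [2.238, 1.772, 0.302]
ft_force: [0.5, -0.2, -0.5]
grip_width: 0.0114
grasp_force: 30.0
```

```bash
python3 - <<'E'
from h import *
rel(); go(tcp_blade(.017,.095),S)
im,P=cloud("scene"); d=P-O; a,b,c=d@SX,d@SYv,d@SZ
m=(a>.025)&(a<.07)&(np.abs(b)<.03)&(c>.09)&(c<.25); q=np.stack([a[m],b[m],c[m]],1)*1e3
for lo in range(90,250,10):
    s=q[(q[:,2]>=lo)&(q[:,2]<lo+10)]
    if len(s)>3: print(lo,len(s),np.percentile(s[:,0],[5,50,95]).round(1),np.percentile(s[:,1],[2,98]).round(1))
E
```

```text
tcp in seat x,y,z mm 41.59 -0.04 302.23 rot err deg [ 0.35 -0.23 -0.1 ] F seat [ 0.29 -0.05 -0.62] grip 0.0114 30.0 t 16.35
t [ 0.022 -0.816  0.673] a [-0.043  0.029  0.013] | time 16.35
110 30 [34.7 37.  38.3] [-14.8   6.6]
120 63 [35.  37.8 39.9] [-16.2   8. ]
130 70 [36.  39.1 40.4] [-15.9   7.2]
140 71 [36.  40.4 42.2] [-15.9   7. ]
150 74 [36.9 41.8 43.7] [-16.3   7.8]
160 75 [36.  42.7 44.2] [-15.5   8.4]
170 84 [36.8 43.7 45.8] [-16.2   8.3]
180 85 [35.9 39.1 44.7] [-15.9   8.4]
190 72 [35.6 38.4 39.8] [-15.7   8.2]
200 73 [35.2 38.4 40.1] [-15.6   7.8]
210 75 [35.9 38.6 40.4] [-15.3   8.1]
220 97 [30.7 51.7 55.9] [-20.   12.9]
230 157 [30.8 55.1 57.5] [-20.2  14.5]
240 155 [29.3 55.9 58.3] [-20.3  13. ]
```

Call:
step_arm([
  {"tx":0.02,"ty":-0.3,"tz":0.0,"ax":-0.04,"ay":0.03,"az":0.01,"gripper":-1},
  {"tx":0.02,"ty":-0.6,"tz":0.3,"ax":-0.04,"ay":0.03,"az":0.01,"gripper":-1},
  {"tx":0.02,"ty":-0.8,"tz":0.7,"ax":-0.04,"ay":0.03,"az":0.01,"gripper":-1},
  {"tx":0.02,"ty":-0.8,"tz":1.0,"ax":-0.04,"ay":0.03,"az":0.01,"gripper":-1},
  {"tx":0.02,"ty":-0.8,"tz":1.2,"ax":-0.04,"ay":0.03,"az":0.01,"gripper":-1},
  {"tx":0.02,"ty":-0.8,"tz":1.2,"ax":-0.04,"ay":0.03,"az":0.01,"gripper":-1},
])

```text
time_s: 17.0
eef_pos: [0.531, 0.0111, 0.2871]
ee_rot: [2.238, 1.77, 0.31]
ft_force: [-0.5, -0.2, -0.7]
grip_width: 0.0116
grasp_force: 30.0
```

```bash
python3 - <<'E'
from h import *
rel(); go(tcp_blade(.0135,.062),S)
im,P=cloud("scene"); d=P-O; a,b,c=d@SX,d@SYv,d@SZ
m=(a>.0)&(a<.04)&(np.abs(b)<.038)&(c>.064)&(c<.2); q=np.stack([a[m],b[m],c[m]],1)*1e3
for lo in range(65,140,5):
    s=q[(q[:,2]>=lo)&(q[:,2]<lo+5)]; k=s[:,0]>9
    if len(s)>3: print(lo,k.sum(),np.percentile(s[k,0],[5,50,95]).round(1) if k.sum() else "",(~k).sum(),"panel x",np.median(s[~k,0]).round(1) if (~k).sum() else "")
E
```

```text
tcp in seat x,y,z mm 17.1 -0.39 265.23 rot err deg [ 0.12 -0.03  0.01] F seat [-0.68 -0.3  -0.5 ] grip 0.0116 30.0 t 17.0
t [ 0.03  -0.119  0.534] a [-0.015  0.003 -0.001] | time 17.0
65 0  80 panel x 5.9
70 0  87 panel x 5.7
75 8 [10.4 12.4 13.6] 54 panel x 5.5
80 28 [11.7 13.1 15.5] 51 panel x 5.7
85 31 [12.3 13.5 15.8] 57 panel x 5.6
90 31 [11.9 14.3 16.3] 56 panel x 5.8
95 32 [12.1 14.9 16.6] 51 panel x 5.1
100 30 [13.1 15.4 18. ] 52 panel x 5.5
105 34 [12.6 16.4 18.1] 57 panel x 5.2
110 33 [13.6 17.4 18.5] 0 panel x 
115 34 [12.1 17.6 19.4] 0 panel x 
120 35 [12.1 18.3 19.7] 0 panel x 
125 36 [12.5 18.9 20.5] 0 panel x 
130 37 [12.3 19.5 21.4] 0 panel x 
135 35 [13.2 20.2 21.6] 0 panel x
```

Call:
step_arm([
  {"tx":0.02,"ty":-0.11,"tz":0.1,"ax":-0.015,"ay":0,"az":0,"gripper":-1},
  {"tx":0.02,"ty":-0.11,"tz":0.3,"ax":-0.015,"ay":0,"az":0,"gripper":-1},
  {"tx":0.02,"ty":-0.11,"tz":0.5,"ax":-0.015,"ay":0,"az":0,"gripper":-1},
  {"tx":0.02,"ty":-0.11,"tz":0.5,"ax":-0.015,"ay":0,"az":0,"gripper":-1},
])

```text
time_s: 17.45
eef_pos: [0.5329, 0.0112, 0.2721]
ee_rot: [2.236, 1.769, 0.312]
ft_force: [0.5, 0.6, -0.1]
grip_width: 0.0116
grasp_force: 30.0
```

```bash
python3 - <<'E'
from h import *
rel(); go(tcp_blade(.0135,.05),S)
E
```

```text
tcp in seat x,y,z mm 13.68 0.19 250.5 rot err deg [-0.02 -0.02  0.  ] F seat [ 0.28  0.67 -0.24] grip 0.0116 30.0 t 17.45
t [ 0.01  -0.006  0.443] a [ 0.003  0.003 -0.   ] | time 17.45
```

Call:
step_arm([
  {"tx":0.01,"ty":0,"tz":0.15,"ax":0,"ay":0,"az":0,"gripper":-1},
  {"tx":0.01,"ty":0,"tz":0.3,"ax":0,"ay":0,"az":0,"gripper":-1},
  {"tx":0.01,"ty":0,"tz":0.45,"ax":0,"ay":0,"az":0,"gripper":-1},
  {"tx":0.01,"ty":0,"tz":0.45,"ax":0,"ay":0,"az":0,"gripper":-1},
])

```text
time_s: 17.85
eef_pos: [0.5375, 0.0105, 0.2596]
ee_rot: [2.236, 1.769, 0.312]
ft_force: [-0.0, -0.2, -0.6]
grip_width: 0.0118
grasp_force: 30.0
```

```bash
python3 - <<'E'
from h import *
rel(); go(tcp_blade(.0125,.044),S)
im,P=cloud("scene"); d=P-O; a,b,c=d@SX,d@SYv,d@SZ
m=(a>.0)&(a<.04)&(np.abs(b)<.038)&(c>.064)&(c<.2); q=np.stack([a[m],b[m],c[m]],1)*1e3
for lo in range(65,140,10):
    s=q[(q[:,2]>=lo)&(q[:,2]<lo+10)]; k=s[:,0]>8.5
    if len(s)>3: print(lo,k.sum(),np.percentile(s[k,0],[5,50,95]).round(1) if k.sum() else "",(~k).sum(),"panel x",np.median(s[~k,0]).round(1) if (~k).sum() else "")
m=(np.abs(b)<.028)&(c>.045)&(c<.053)&(a>.012)&(a<.024); print("plate outer",np.median(a[m]),m.sum())
E
```

```text
tcp in seat x,y,z mm 13.77 0.52 237.18 rot err deg [-0.04 -0.02  0.01] F seat [-0.16 -0.24 -0.57] grip 0.0118 30.0 t 17.85
t [-0.001 -0.042  0.199] a [ 0.005  0.002 -0.001] | time 17.85
65 63 [ 9.5 12.5 14.1] 108 panel x 5.9
75 58 [10.9 13.3 15.3] 102 panel x 5.8
85 68 [11.2 14.8 16.8] 103 panel x 5.5
95 63 [10.3 15.8 17.5] 100 panel x 5.4
105 72 [11.1 17.2 18.8] 55 panel x 5.3
115 76 [ 9.4 11.9 17.8] 0 panel x 
125 61 [ 9.6 11.5 13.4] 4 panel x 7.4
135 64 [ 9.6 11.5 13.1] 6 panel x 8.1
plate outer 0.017794100521036235 101
```

The tip is inside the mouth with no force, parallel to the panel and about 1.1 mm off it. Close that gap, then lower it.

Call:
step_arm([
  {"tx":0,"ty":-0.02,"tz":0,"ax":0,"ay":0,"az":0,"gripper":-1},
  {"tx":0,"ty":-0.035,"tz":0.1,"ax":0,"ay":0,"az":0,"gripper":-1},
  {"tx":0,"ty":-0.035,"tz":0.25,"ax":0,"ay":0,"az":0,"gripper":-1},
  {"tx":0,"ty":-0.035,"tz":0.25,"ax":0,"ay":0,"az":0,"gripper":-1},
])

```text
time_s: 18.3
eef_pos: [0.5391, 0.0101, 0.2523]
ee_rot: [2.236, 1.768, 0.313]
ft_force: [-0.0, 0.3, -1.2]
grip_width: 0.0117
grasp_force: 30.0
```

```bash
python3 - <<'E'
from h import *
rel()
E
```

```text
tcp in seat x,y,z mm 12.82 0.55 229.79 rot err deg [-0.06 -0.01  0.01] F seat [-0.48  0.25 -1.06] grip 0.0117 30.0 t 18.3
```

Call:
step_arm([
  {"tx":0,"ty":-0.015,"tz":0.1,"ax":0,"ay":0,"az":0,"gripper":-1},
  {"tx":0,"ty":-0.015,"tz":0.2,"ax":0,"ay":0,"az":0,"gripper":-1},
  {"tx":0,"ty":-0.015,"tz":0.3,"ax":0,"ay":0,"az":0,"gripper":-1},
  {"tx":0,"ty":-0.015,"tz":0.3,"ax":0,"ay":0,"az":0,"gripper":-1},
])

```text
time_s: 18.7
eef_pos: [0.5418, 0.0095, 0.2439]
ee_rot: [2.235, 1.768, 0.313]
ft_force: [1.5, -1.0, -1.0]
grip_width: 0.012
grasp_force: 30.0
```

```bash
python3 - <<'E'
from h import *
rel()
E
```

```text
tcp in seat x,y,z mm 12.63 0.59 220.95 rot err deg [-0.09 -0.    0.01] F seat [ 1.26 -0.63 -1.53] grip 0.012 30.0 t 18.7
```

Call:
step_arm([
  {"tx":0,"ty":-0.01,"tz":0.08,"ax":0,"ay":0,"az":0,"gripper":-1},
  {"tx":0,"ty":-0.01,"tz":0.16,"ax":0,"ay":0,"az":0,"gripper":-1},
  {"tx":0,"ty":-0.01,"tz":0.25,"ax":0,"ay":0,"az":0,"gripper":-1},
  {"tx":0,"ty":-0.01,"tz":0.25,"ax":0,"ay":0,"az":0,"gripper":-1},
])

```text
time_s: 19.1
eef_pos: [0.5441, 0.009, 0.2369]
ee_rot: [2.235, 1.768, 0.313]
ft_force: [3.1, -0.2, -2.4]
grip_width: 0.0117
grasp_force: 30.0
```

```bash
python3 - <<'E'
from h import *
rel()
im,P=cloud("scene"); d=P-O; a,b,c=d@SX,d@SYv,d@SZ
m=(np.abs(b)<.028)&(c>.045)&(c<.053)&(a>.012)&(a<.026); print("plate outer",np.median(a[m]),m.sum())
E
```

```text
tcp in seat x,y,z mm 12.39 0.59 213.54 rot err deg [-0.1  -0.    0.01] F seat [ 2.02  0.48 -3.32] grip 0.0117 30.0 t 19.1
plate outer 0.0180080179516576 95
```

Call:
step_arm([
  {"tx":0,"ty":0,"tz":0.06,"ax":0,"ay":0,"az":0,"gripper":-1},
  {"tx":0,"ty":0,"tz":0.12,"ax":0,"ay":0,"az":0,"gripper":-1},
  {"tx":0,"ty":0,"tz":0.12,"ax":0,"ay":0,"az":0,"gripper":-1},
  {"tx":0,"ty":0,"tz":0.12,"ax":0,"ay":0,"az":0,"gripper":-1},
])

```text
time_s: 19.55
eef_pos: [0.5452, 0.0087, 0.2337]
ee_rot: [2.235, 1.768, 0.313]
ft_force: [2.6, 0.1, -1.8]
grip_width: 0.0124
grasp_force: 30.0
```

```bash
python3 - <<'E'
from h import *
for i in range(3):
    im,P=cloud("scene"); rel(); d=P-O; a,b,c=d@SX,d@SYv,d@SZ
    m=(np.abs(b)<.028)&(c>.045)&(c<.053)&(a>.012)&(a<.026); m2=(np.abs(b)<.028)&(c>.015)&(c<.035)&(a>.036)&(a<.05)
    print("plate outer",np.median(a[m]).round(5),m.sum(),"saddle",np.median(a[m2]).round(5))
P=np.load("pics/scene0.npy"); d=P-O; a,b,c=d@SX,d@SYv,d@SZ
m=(np.abs(b)<.028)&(c>.045)&(c<.053)&(a>.012)&(a<.026); m2=(np.abs(b)<.028)&(c>.015)&(c<.035)&(a>.036)&(a<.05)
print("start",np.median(a[m]).round(5),np.median(a[m2]).round(5))
E
```

```text
tcp in seat x,y,z mm 12.38 0.61 210.11 rot err deg [-0.1  0.   0. ] F seat [ 2.97 -0.11 -2.42] grip 0.012 30.0 t 19.6
plate outer 0.0185 101 saddle 0.04219
tcp in seat x,y,z mm 12.36 0.59 210.1 rot err deg [-0.1   0.    0.01] F seat [ 2.44  1.17 -3.5 ] grip 0.0118 30.0 t 19.65
plate outer 0.01846 100 saddle 0.04212
tcp in seat x,y,z mm 12.38 0.6 210.13 rot err deg [-0.1   0.    0.01] F seat [ 2.34  0.65 -3.36] grip 0.0123 30.0 t 19.7
plate outer 0.01855 98 saddle 0.04212
start 0.01742 0.04217
```

The plate has moved back about 0.8–1 mm. Go a few mm further for a clearly snug fit, then check the panel and plate.

Call:
step_arm([
  {"tx":0,"ty":0,"tz":0.03,"ax":0,"ay":0,"az":0,"gripper":-1},
  {"tx":0,"ty":0,"tz":0.06,"ax":0,"ay":0,"az":0,"gripper":-1},
  {"tx":0,"ty":0,"tz":0.09,"ax":0,"ay":0,"az":0,"gripper":-1},
  {"tx":0,"ty":0,"tz":0.12,"ax":0,"ay":0,"az":0,"gripper":-1},
  {"tx":0,"ty":0,"tz":0.14,"ax":0,"ay":0,"az":0,"gripper":-1},
  {"tx":0,"ty":0,"tz":0.14,"ax":0,"ay":0,"az":0,"gripper":-1},
])

```text
time_s: 20.3
eef_pos: [0.5466, 0.0084, 0.23]
ee_rot: [2.235, 1.768, 0.313]
ft_force: [-1.4, -0.1, 5.7]
grip_width: 0.0119
grasp_force: 30.0
```

```bash
python3 - <<'E'
from h import *
im,P=cloud("scene"); rel()
cv2.imwrite("pics/s5.png",cv2.resize(im[150:300,290:440],(600,600),interpolation=cv2.INTER_CUBIC))
def rep(P):
    d=P-O; a,b,c=d@SX*1e3,d@SYv*1e3,d@SZ*1e3
    for n,m in(("plate",(abs(b)<28)&(c>45)&(c<53)&(a>12)&(a<26)),("saddle",(abs(b)<28)&(c>15)&(c<35)&(a>36)&(a<50)),("panel",(abs(b+2)<36)&(c>66)&(c<112)&(a>0)&(a<8.5))):
        q=np.c_[a[m],b[m],c[m]]; k=np.linalg.lstsq(np.c_[q[:,1],q[:,2]-80,np.ones(len(q))],q[:,0],rcond=None)[0]
        print(n,len(q),"x",np.median(q[:,0]).round(2),"slopes",k[:2].round(3),"y",np.percentile(q[:,1],[1,99]).round(1),"ztop",np.percentile(q[:,2],99).round(1))
rep(P); rep(np.load("pics/scene0.npy"))
E
```

```text
tcp in seat x,y,z mm 12.48 0.63 206.22 rot err deg [-0.1  -0.    0.01] F seat [-0.02  0.25  4.36] grip 0.0117 30.0 t 20.35
plate 99 x 18.38 slopes [ 0.01  -0.046] y [-27.4  27. ] ztop 52.9
saddle 258 x 42.17 slopes [-0.007 -0.11 ] y [-27.5  25.9] ztop 34.9
panel 473 x 5.79 slopes [ 0.009 -0.013] y [-36.9  32.7] ztop 109.3
plate 96 x 17.42 slopes [-0.012 -0.026] y [-27.   26.1] ztop 52.9
saddle 255 x 42.17 slopes [-0.006 -0.074] y [-27.3  26.5] ztop 34.8
  return _methods._mean(a, axis=axis, dtype=dtype,
  ret = ret.dtype.type(ret / rcount)
Traceback (most recent call last):
IndexError: index -1 is out of bounds for axis 0 with size 0
```

View pics/s5.png

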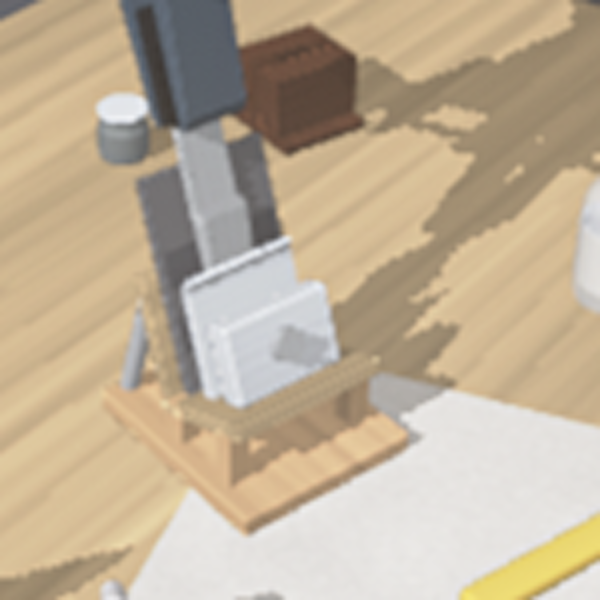

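The blade sits between panel and plate, entering at crop (235,260). The plate is back about 1–1.5 mm, drag is about 5 N, and the panel hasn't moved. The tip is about 19 mm above the ledge. Hold briefly, confirm it's steady, and hand in.

Call:
step_arm([
  {"tx":0,"ty":0,"tz":0,"ax":0,"ay":0,"az":0,"gripper":-1},
  {"tx":0,"ty":0,"tz":0,"ax":0,"ay":0,"az":0,"gripper":-1},
  {"tx":0,"ty":0,"tz":0,"ax":0,"ay":0,"az":0,"gripper":-1},
  {"tx":0,"ty":0,"tz":0,"ax":0,"ay":0,"az":0,"gripper":-1},
])

```text
time_s: 20.75
eef_pos: [0.5466, 0.0084, 0.23]
ee_rot: [2.235, 1.768, 0.313]
ft_force: [-1.2, 0.7, 5.2]
grip_width: 0.0121
grasp_force: 30.0
```

```bash
python3 - <<'E'
from h import *
rel(); print(robot.hand_in())
E
```

```text
tcp in seat x,y,z mm 12.45 0.61 206.21 rot err deg [-0.1  -0.    0.01] F seat [0.52 0.37 5.37] grip 0.0121 30.0 t 20.75
the job is handed in; nothing more can be done
None
```

The job is handed in at 20.75 s, result not reported: the panel leans centred on the easel, and the arm still holds the blade snug between panel and clamp plate, with the plate back about 1–1.5 mm and the tip about 19 mm above the ledge.

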